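# Wedge the rocking microscope

### The arm

A 7-joint arm with a two-finger parallel gripper is mounted at the origin on the work surface. World frame = base frame: x ahead of the robot, y to its left, z up, the work surface at z = 0. Lengths are in m, angles in rad, forces in N, time in s.
With the tool pointing down it reaches from about 0.425 to 0.875 m from the base axis. Payload 8.4 kg.
Tool frame: the origin (TCP) lies where the fingers leave the gripper's body, on its centre line; the fingertips stand 73 mm ahead of it and the grasp point (between the pads) lies 54 mm ahead of it; z points along the fingers, y is the line along which they close (so a half turn about z gives the same grasp; the last joint's range is limited). The gripper opens to 85 mm and grips with 20 to 120 N. Pads are 22 mm wide; open, the fingers measure 114 mm over their backs; the gripper's body (76 mm by 85 mm) begins 54 mm behind the grasp point. The pads swing forward as they close: fully open they stand 13 mm farther back than shut.
Start: joints at [1.01, 0.333, 0.04, 1.465, -0.013, 1.343, -0.059], TCP at [0.29, -0.582, 0.304] pointing down, gripper open.
Joint ranges: [-2.58, 2.58], [-0.38, 2.09], [-1.3, 1.39], [0.25, 2.4], [-1.5, 4.64], [0.08, 2.09], [-2.65, 2.65]. Speed limits (rad/s): [2.22, 2.22, 2.79, 2.79, 3.14, 3.14, 3.14].

### API

Orientations are given as [roll, pitch, yaw] about the fixed x, y, z axes, in that order (R = Rz(yaw) Ry(pitch) Rx(roll)).
In Python, from plant import readout, viewer, job gives the robot as it stands. The module is installed in compiled form; this text tells all that it offers.
- The arm moves only by the tool step_arm, never from a script. Its argument "plan" is one flat list of numbers, 7 for each row, row after row: the opening, from 0 (shut) to 1 (fully open), then the shift along the tool's x, y, z in m, then the turn, a rotation vector about the tool's x, y, z in degrees. In form: [claw, dx, dy, dz, ax, ay, az, claw, dx, dy, dz, ax, ay, az, ...]. A call has 1 to 10 rows; each row is the pose to reach, as a shift and turn from the pose commanded when the call began, along the tool's axes at that moment; what a row does not reach only later rows make up. A row lasts 1/8 s, in which the tool goes at most 62.5 mm and 10.7 degrees, less where a joint would pass 70% of its speed; a pose out of reach is approached as far as the arm can. A call with a gripper value outside its range is refused whole. The fingers move at their own pace and stop on an object; the grip force is fixed at half the most. Time passes only in rows, so rows that repeat a pose let the fingers close. It gives the time, the measured TCP pose, the force, the opening and the grip force at its end, in the units of the state.
- readout.sense(): the state, without advancing time (a new reading comes with each control period).
- viewer.snapshot(name): name is "scene" or "top"; returns the picture (420x560x3 uint8, red, green, blue); there is no depth.
- viewer.calibration(name): a dict with "mtx" (3x3 intrinsics, pixels), "k1" (the pictures are not rectified: a ray, as slopes to the right and down, at radius r is drawn at 1 + k1 r^2 times it, then the intrinsics apply), "cam_to_world" (4x4, takes a point from camera to world coordinates). Camera axes: x right, y down, z forward; pixel columns grow to the right and rows downward; lengths in m; the calibration is good to about 2 mm. A picture is of the moment at which its call begins. calibration takes no time and is no camera call.
- job.sign_off(): hands the job in; it is judged then, once.
The state is a dict: "clock": time; "joint_pos": joint angles; "qd": joint speeds; "joint_efforts": joint torques, N m; "eef_pos": TCP position; "tool_rot": TCP orientation; "wrist_force": force on the tool from outside, world axes, zero at the start; "moment": the same for the moment, N m; "grip_width": opening from 0.0 (shut) to 1.0 (fully open); "gripper_force": force on a finger pad.
Only numpy, scipy, OpenCV 4.12 (cv2) and the standard library are available. Lean on these libraries where they do the work, as an engineer would, in place of code of your own. Each camera call takes 0.05 s, during which the arm holds its last target. There are 200 camera calls.

### The job

The white digital microscope leans and rocks because its far right foot (seen from the robot) has lost its rubber bumper. With the fingertips, push the wooden wedge that lies to its right, thin end first, under that bare foot until the base is level and no longer rocks, then press down firmly on the near left corner of the base for a moment to check that it stands firm, and leave it so. Only push: the wedge is not to be pinched or lifted, the microscope must stay in its place, and everything else on the table is left alone.

Things in the scene. Friction and masses are not known exactly. Their poses are not given: they have to be found in the camera images.
- scope: White microscope stand, 3.6 kg, loose. Base plate 230 (x) by 280 (y) by 22 mm, top 44 mm up when level; feet 89 mm (x) and 114 mm (y) off centre. Over the plate: pole (x +88, y 0, 340 mm high), focus block, lens and camera at the centre (125 to 316 mm high, 68 mm wide). Origin: plate's centre, at table height; x away from the robot, y left, z up. It starts leaning 0.057 rad to the far right.
- bare_foot (a point): Lowest point of the bare foot: a smooth brass dome 27 mm wide under the far right corner, 26 mm in from each edge of the plate, 8 mm shorter than the three black rubber feet. It starts on the table, while the near left foot hangs 8 mm in the air. Raised 8 mm by the wedge, all four feet bear, the base is level, and pushing farther takes clearly more force.
- check_corner (a point): Point on top of the base plate right above the near left foot, 26 mm in from both edges, marked by a dark screw head: where to press (within 30 mm, with 5 to 15 N). 44 mm above the table when level, some 52 mm at the start.
- shim: Loose beech wedge: 90 mm long (x), 50 mm wide (y), 2 mm thick at the thin end (+x), rising evenly to 16 mm at the thick end (-x), whose upright face is what to push; pushed across most of its width it turns square. Origin: centre of its flat underside. It is 8 mm thick 39 mm from the thin end. The foot needs 4 to 10 N to mount it, 3 to 6 N to climb, over 10 N once level, when the stand slides.
- weight: Brass paperweight with a knob, 56 mm across, 56 mm high; leave alone. Origin: centre of its underside.
- jar: Glass paste jar with white lid, 62 mm across, 75 mm high; leave alone. Origin: centre of its underside.
- loupe: Round stand loupe, clear foot and black top, 50 mm across, 56 mm high; leave alone. Origin: centre of its underside.
- pot: Grey pot of pencils, 72 mm across, 175 mm high; leave alone. Origin: centre of its underside.
- brush: Dusting brush 200 mm long lying on the table beyond the microscope; leave alone. Origin: about its middle, at table height.
- printbox: Cream archive box 265 by 205 by 75 mm to the left of the microscope; leave alone. Origin: centre of its underside.
Not all that is in view belongs to the job. Several things have the shape of the shim; the one meant has the colours described above.

How it is judged:
By the outcome, as a careful person would: the job done as asked, in the order asked, and still so for the second after the job is handed in, with the robot touching nothing.
It also fails if it takes over 67 s, if anything falls off the work surface, if the arm or the gripper's body presses on something with over 40 N, if the wrist force passes 120 N, or if a joint passes its speed limit or range.

## Working session

There is one attempt and no reset: what is moved stays moved. The work goes in short steps, Python scripts to look and compute and a tool call to move; the robot and the scene stay as the last step left them, time stands still between calls to the robot, and variables do not carry over. Pictures are saved under pics/ and viewed, at most 10 in all, crops included, and the job is handed in when it is done.

Besides the shell and the picture viewer there is one more tool, called as a command line: name --argument value ..., lists and objects as JSON in quotes. step_arm: Moves the arm, as the interface text tells. Its arguments: {"type":"object","properties":{"plan":{"type":"array","items":{"type":"number"}}},"required":["plan"]}

```bash
mkdir -p pics; cat > h.py <<'E'
import numpy as np, cv2
from plant import readout, viewer, job
def snap(n,f):
    im=viewer.snapshot(n); cv2.imwrite('pics/'+f,im[:,:,::-1]); return im
def ray(n,uv):
    c=viewer.calibration(n); K=np.array(c['mtx'],float); T=np.array(c['cam_to_world'])
    d=cv2.undistortPoints(np.array(uv,float).reshape(-1,1,2),K,np.array([c['k1'],0,0,0.]))[:,0]
    d=np.c_[d,np.ones(len(d))]@T[:3,:3].T
    return T[:3,3],d
def onz(n,uv,z):
    o,d=ray(n,uv); return o+d*((z-o[2])/d[:,2])[:,None]
def proj(n,p):
    c=viewer.calibration(n); K=np.array(c['mtx'],float); T=np.linalg.inv(np.array(c['cam_to_world']))
    return cv2.projectPoints(np.array(p,float).reshape(-1,1,3),cv2.Rodrigues(T[:3,:3])[0],T[:3,3],K,np.array([c['k1'],0,0,0.]))[0][:,0]
E
python3 - <<'E'
from h import *
for n in('scene','top'):
    snap(n,n+'0.png'); print(n,viewer.calibration(n))
print(readout.sense())
E
```

```text
scene {'mtx': array([[403.71778441,   0.        , 279.05952715],
       [  0.        , 403.71778441, 208.88070138],
       [  0.        ,   0.        ,   1.        ]]), 'k1': -0.012373433771150223, 'cam_to_world': array([[ 0.76413286,  0.43324593, -0.47791101,  1.1262902 ],
       [ 0.64498462, -0.52440362,  0.5558738 , -0.61156699],
       [-0.00978821, -0.73300669, -0.680151  ,  0.8526045 ],
       [ 0.        ,  0.        ,  0.        ,  1.        ]])}
top {'mtx': array([[442.45977224,   0.        , 283.958483  ],
       [  0.        , 442.45977224, 210.87292743],
       [  0.        ,   0.        ,   1.        ]]), 'k1': -0.033640814060373676, 'cam_to_world': array([[-0.07609318, -0.97603606,  0.20387114,  0.3146136 ],
       [-0.99709119,  0.07359146, -0.0198357 ,  0.02343298],
       [ 0.00435718, -0.20478748, -0.97879676,  1.45752763],
       [ 0.        ,  0.        ,  0.        ,  1.        ]])}
{'clock': 0.1, 'joint_pos': array([ 1.00981226,  0.33385266,  0.03989022,  1.46617915, -0.01342516,
        1.34329118, -0.0585129 ]), 'qd': array([ 9.53708578e-05, -1.62095702e-03, -5.17146844e-04, -2.09105474e-03,
        1.68872014e-03,  2.01817013e-04, -8.12775566e-04]), 'joint_efforts': array([ 4.81563300e-03, -6.60021400e+01,  1.37064882e+00, -4.06469965e+01,
        1.70119753e-02,  8.97160586e-03,  4.14518536e-05]), 'eef_pos': array([ 0.28945169, -0.58165696,  0.30310412]), 'tool_rot': array([-3.14013065e+00,  7.92287806e-05,  4.61733984e-01]), 'wrist_force': array([0.07324225, 1.20865357, 0.52777834]), 'moment': array([-0.00367541,  0.07543772, -0.01952025]), 'gripper_force': 0.0, 'grip_width': 1.0029144301524684}
```

View pics/scene0.png

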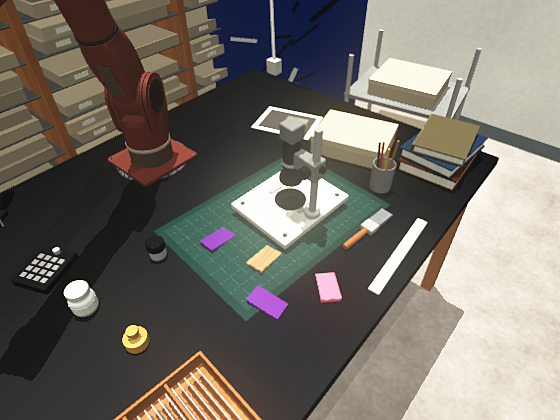

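View pics/top0.png

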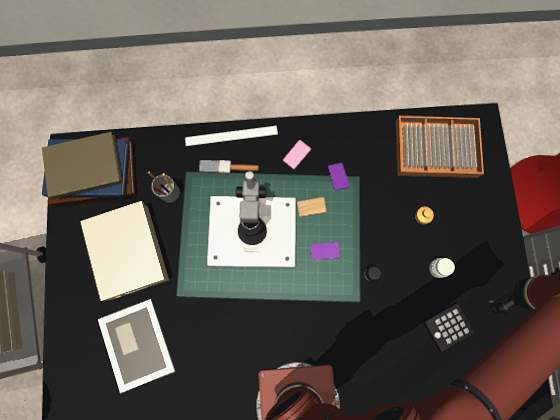

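The scene picture shows the microscope at (290,205) and the beech wedge at (263,259). Look-alikes in scene / top: purple (217,239) / (325,251), purple (267,302) / (339,176) and pink (328,287) / (297,154). Only the one at (263,259) / (312,207) is beech, so I choose that and check it in a crop.

```bash
python3 - <<'E'
from h import *
S=cv2.imread('pics/scene0.png');T=cv2.imread('pics/top0.png')
a=cv2.resize(S[170:320,190:350],None,fx=2.5*1,fy=2.5,interpolation=3)
b=cv2.resize(T[160:310,200:360],None,fx=2.5,fy=2.5,interpolation=3)
cv2.imwrite('pics/crop1.png',np.hstack([a,b]))
for n,I,roi in(('scene',S,(225,290,235,295)),('top',T,(190,225,290,335))):
    h=cv2.cvtColor(I,cv2.COLOR_BGR2HSV); m=cv2.inRange(h,(8,60,110),(28,200,255))
    k=np.zeros_like(m);r=roi;k[r[0]:r[1],r[2]:r[3]]=m[r[0]:r[1],r[2]:r[3]]
    c=max(cv2.findContours(k,0,1)[0],key=cv2.contourArea)
    q=cv2.approxPolyDP(c,2.5,True)[:,0]; bx=cv2.boxPoints(cv2.minAreaRect(c))
    print(n,q.tolist(),bx.tolist()); print(onz(n,q,0.0).round(4).tolist()); print(onz(n,bx,.008).round(4).tolist())
# plate
for n,I,roi in(('top',T,(185,275,200,305)),('scene',S,(160,250,225,355))):
    h=cv2.cvtColor(I,cv2.COLOR_BGR2HSV); m=cv2.inRange(h,(0,0,185),(180,45,255))
    k=np.zeros_like(m);r=roi;k[r[0]:r[1],r[2]:r[3]]=m[r[0]:r[1],r[2]:r[3]]
    c=max(cv2.findContours(k,0,1)[0],key=cv2.contourArea); hl=cv2.convexHull(c); q=cv2.approxPolyDP(hl,4,True)[:,0]
    print(n,q.tolist(),onz(n,q,.044).round(4).tolist())
E
```

```text
scene [[268, 245], [250, 258], [247, 265], [261, 273], [280, 254]] [[245.00006103515625, 263.00006103515625], [268.00006103515625, 240.00006103515625], [281.00006103515625, 253.00006103515625], [258.00006103515625, 276.00006103515625]]
[[0.6001, -0.0497, 0.0], [0.5936, -0.1173, 0.0], [0.6043, -0.1404, 0.0], [0.6516, -0.1364, 0.0], [0.6478, -0.0536, 0.0]]
[[0.6003, -0.1433, 0.008], [0.5924, -0.0406, 0.008], [0.6521, -0.0543, 0.008], [0.6566, -0.1532, 0.008]]
top [[324, 198], [298, 201], [299, 216], [326, 211]] [[296.4865417480469, 200.91891479492188], [323.7297668457031, 196.37838745117188], [326.3243713378906, 211.94595336914062], [299.0811462402344, 216.48648071289062]]
[[0.6524, -0.1448, 0.0], [0.6486, -0.0561, 0.0], [0.5969, -0.0551, 0.0], [0.6071, -0.1473, 0.0]]
[[0.6475, -0.0506, 0.008], [0.6562, -0.1435, 0.008], [0.6022, -0.1471, 0.008], [0.5936, -0.0548, 0.008]]
top [[211, 196], [294, 198], [294, 265], [208, 265]] [[0.6769, 0.2302, 0.044], [0.6496, -0.0414, 0.044], [0.431, -0.0237, 0.044], [0.4516, 0.2494, 0.044]]
scene [[348, 195], [285, 245], [231, 204], [279, 171], [322, 178]] [[0.6802, 0.2309, 0.044], [0.6624, -0.0495, 0.044], [0.4335, -0.0258, 0.044], [0.4403, 0.1886, 0.044], [0.5704, 0.2481, 0.044]]
```

View pics/crop1.png

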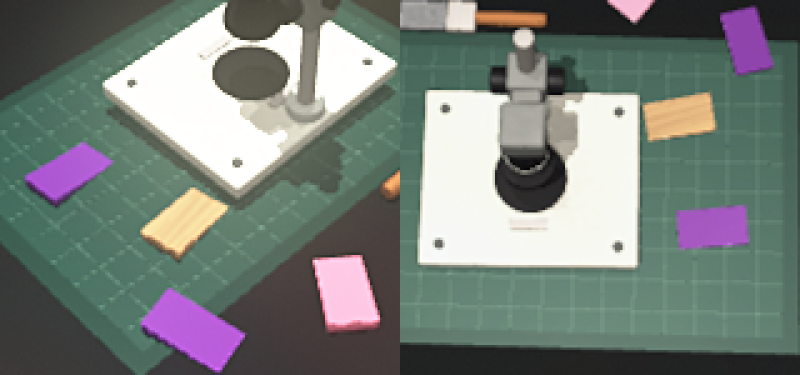

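```bash
python3 - <<'E'
from h import *
T={k:np.array(v)/2.5+[200,160] for k,v in dict(FR=(218,112),FL=(45,109),NR=(217.5,246),NL=(38.5,244)).items()}
S={k:np.array(v)/2.5+[190,170] for k,v in dict(FR=(237,162),FL=(367,62),NR=(131,83)).items()}
g=dict(FR=.036,FL=.044,NR=.044,NL=.052);P={}
for k in T:
    a=onz('top',[T[k]],g[k])[0]; P[k]=a; print(k,a.round(4),end=' ')
    if k in S: b=onz('scene',[S[k]],g[k])[0]; print(b.round(4),end=''); P[k]=(a+b)/2
    print()
for a,b in(('FR','FL'),('NR','NL'),('NR','FR'),('NL','FL')): d=P[b]-P[a]; print(a,b,np.hypot(*d[:2]),np.degrees(np.arctan2(d[1],d[0])))
# wedge corners triangulated with heights
for n,th,tk in(('top',[(298,201),(299,216)],[(324,198),(326,211)]),('scene',[(268,245),(280,254)],[(250,258)])):
    print(n,onz(n,th,.002).round(4).tolist(),onz(n,tk,.016).round(4).tolist())
E
```

```text
FR [ 0.6303 -0.0176  0.036 ] [ 0.6332 -0.015   0.036 ]
FL [0.6495 0.2084 0.044 ] [0.6533 0.2099 0.044 ]
NR [ 0.4537 -0.0031  0.044 ] [ 0.4574 -0.0015  0.044 ]
NL [0.4725 0.2237 0.052 ] 
FR FL 0.22629093025434502 85.00300585359604
NR NL 0.22662354398817336 85.69711029109156
NR FR 0.17674534908614725 -4.532397072854416
NL FL 0.1794883581872765 -4.640367611559838
top [[0.6482, -0.0559, 0.002], [0.5965, -0.055, 0.002]] [[0.6487, -0.1429, 0.016], [0.6039, -0.1454, 0.016]]
scene [[0.6013, -0.051, 0.002], [0.6489, -0.0549, 0.002]] [[0.6036, -0.1266, 0.016]]
```

The crop shows the beech wedge with its thick end to the right (-y) and its thin end facing the plate. The far right screw is at scene (285,235), top (287,205). The screws measure 0.178 x 0.227 m apart, which matches the given feet. The foot is at about (0.6305, -0.015), the wedge centre at (0.625, -0.0995), and the push heading is about 86°.

step_arm --plan '[0.2,0.048,-0.022,0,0,0,-6,0.2,0.095,-0.043,0,0,0,-12,0.2,0.143,-0.065,0,0,0,-18,0.2,0.19,-0.087,0,0,0,-24,0.2,0.238,-0.108,0,0,0,-30,0.2,0.286,-0.13,0,0,0,-36,0.2,0.333,-0.152,0,0,0,-42,0.2,0.381,-0.174,0,0,0,-48,0.2,0.429,-0.195,0.03,0,0,-54,0.2,0.4764,-0.217,0.07,0,0,-59.5]'

```text
clock: 1.35
eef_pos: [0.6191, -0.1761, 0.2357]
tool_rot: [3.14, 0.0, 1.503]
wrist_force: [0.5, -0.4, -0.1]
grip_width: 0.201
gripper_force: 0.0
```

step_arm --plan '[0.2,0,0,0.03,0,0,0,0.2,0,0,0.06,0,0,0,0.2,0,0,0.08,0,0,0,0.2,0,0,0.1,0,0,0,0.2,0,0,0.1,0,0,0]'

```text
clock: 1.98
eef_pos: [0.617, -0.1774, 0.1345]
tool_rot: [-3.139, -0.001, 1.5]
wrist_force: [-0.1, -0.8, -0.6]
grip_width: 0.202
gripper_force: 0.0
```

step_arm --plan '[0.2,0.001,0.002,0.025,0,0,0,0.2,0.001,0.002,0.045,0,0,0,0.2,0.001,0.002,0.055,0,0,0,0.2,0.001,0.002,0.055,0,0,0]'

```text
clock: 2.48
eef_pos: [0.6195, -0.1766, 0.0805]
tool_rot: [-3.141, -0.0, 1.5]
wrist_force: [0.1, -0.0, 0.5]
grip_width: 0.202
gripper_force: 0.0
```

```bash
python3 - <<'E'
from h import *
S=snap('scene','s1.png')[:,:,::-1];T=snap('top','t1.png')[:,:,::-1]
a=cv2.resize(S[170:320,190:350],None,fx=2.5,fy=2.5,interpolation=3)
b=cv2.resize(T[160:310,220:380],None,fx=2.5,fy=2.5,interpolation=3)
cv2.imwrite('pics/crop2.png',np.hstack([a,b]))
print(readout.sense()['eef_pos'])
E
```

```text
[ 0.62022683 -0.17664458  0.08162258]
```

View pics/crop2.png

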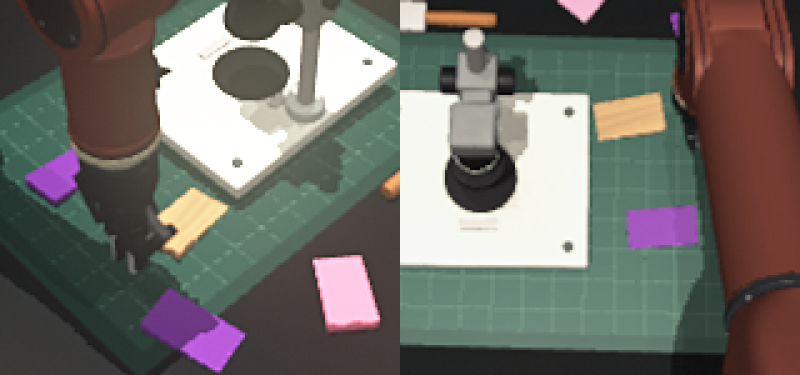

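The gripper is down behind the thick end, with its fingers at about scene (242-258,270). Nothing else is in the way. I start pushing.

step_arm --plan '[0.2,0.005,0,0.003,0,0,0,0.2,0.01,0,0.003,0,0,0,0.2,0.015,0,0.003,0,0,0,0.2,0.019,0,0.003,0,0,0,0.2,0.023,0,0.003,0,0,0,0.2,0.027,0,0.003,0,0,0,0.2,0.031,0,0.003,0,0,0,0.2,0.035,0,0.003,0,0,0,0.2,0.039,0,0.003,0,0,0,0.2,0.039,0,0.003,0,0,0]'

```text
clock: 3.82
eef_pos: [0.6227, -0.1371, 0.078]
tool_rot: [3.142, -0.0, 1.501]
wrist_force: [-0.5, -1.0, 0.4]
grip_width: 0.199
gripper_force: 0.0
```

```bash
python3 - <<'E'
from h import *
S=snap('scene','s2.png')[:,:,::-1];T=snap('top','t2.png')[:,:,::-1]
a=cv2.resize(S[190:290,220:320],None,fx=4,fy=4,interpolation=3)
b=cv2.resize(T[170:270,260:360],None,fx=4,fy=4,interpolation=3)
cv2.imwrite('pics/crop3.png',np.hstack([a,b]))
s=readout.sense();print(s['eef_pos'],s['wrist_force'],s['moment'])
n='top';I=T
h=cv2.cvtColor(I,cv2.COLOR_BGR2HSV); m=cv2.inRange(h,(8,60,110),(28,200,255)); k=np.zeros_like(m);k[185:230,280:335]=m[185:230,280:335]
c=max(cv2.findContours(k,0,1)[0],key=cv2.contourArea);q=cv2.approxPolyDP(c,2.5,True)[:,0];print(q.tolist(),onz(n,q,.006).round(4).tolist())
E
```

```text
[ 0.62259537 -0.13768904  0.07792825] [-1.00685835  0.2331449  -0.23204548] [0.00448959 0.0003617  0.0339403 ]
[[295, 198], [296, 212], [320, 211], [315, 200], [317, 197]] [[0.6584, -0.0465, 0.006], [0.6101, -0.0459, 0.006], [0.6074, -0.1265, 0.006], [0.6464, -0.1132, 0.006], [0.6563, -0.1208, 0.006]]
```

View pics/crop3.png

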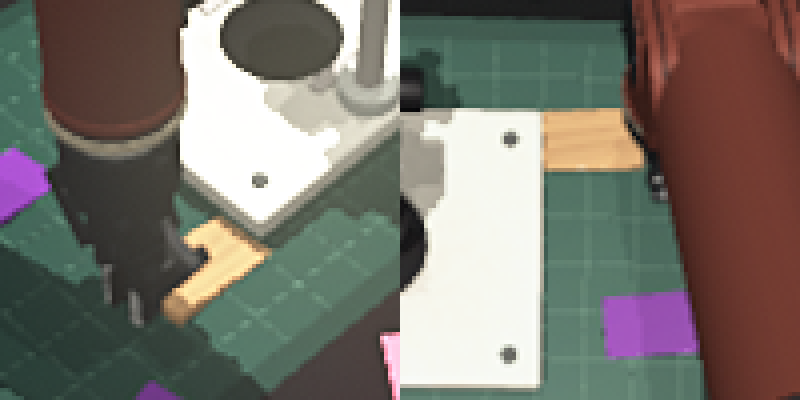

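```bash
python3 - <<'E'
from h import *
u=np.array([.0698,.9976,0]);w=np.array([.9976,-.0698,0]);t=np.array([.6227,-.1373,.005])
for nm,a,b,z in(('tip+x',0,.0235,0),('tip-x',0,-.0235,0),('front+',.011,.0235,0),('front-',.011,-.0235,0),('front+ z16',.011,.0235,.011),('front- z16',.011,-.0235,.011)):
    p=t+a*u+b*w+[0,0,z]; q=proj('scene',[p])[0];r=proj('top',[p])[0]
    print(nm,p.round(3),'crop',((q-[220,190])*4).round(),((r-[260,170])*4).round())
print(onz('scene',[(190/4+220,250/4+190),(175/4+220,320/4+190),(163/4+220,300/4+190),(270/4+220,250/4+190)],.012))
E
```

```text
tip+x [ 0.646 -0.139  0.005] crop [155. 325.] [250. 118.]
tip-x [ 0.599 -0.136  0.005] crop [107. 287.] [252. 173.]
front+ [ 0.647 -0.128  0.005] crop [167. 316.] [237. 118.]
front- [ 0.6   -0.125  0.005] crop [119. 278.] [239. 173.]
front+ z16 [ 0.647 -0.128  0.016] crop [166. 305.] [238. 115.]
front- z16 [ 0.6   -0.125  0.016] crop [118. 268.] [240. 170.]
[[ 0.62466418 -0.07920051  0.012     ]
 [ 0.6572011  -0.13109699  0.012     ]
 [ 0.63982346 -0.12363299  0.012     ]
 [ 0.666884   -0.04417314  0.012     ]]
```

The fingers stand at the thick face, and the wedge is square with its thin end already under the plate edge, at about top (296,205). The fingers sit about 9 mm nearer the robot than the wedge's centre. I back off, recentre, and push on slowly.

step_arm --plan '[0.2,-0.004,0,0,0,0,0,0.2,-0.004,0.007,0,0,0,0,0.2,0,0.007,0,0,0,0,0.2,0.004,0.007,0,0,0,0,0.2,0.008,0.007,0,0,0,0,0.2,0.012,0.007,0,0,0,0,0.2,0.016,0.007,0,0,0,0,0.2,0.02,0.007,0,0,0,0,0.2,0.024,0.007,0,0,0,0]'

```text
clock: 5.05
eef_pos: [0.6312, -0.1161, 0.0781]
tool_rot: [3.141, 0.002, 1.498]
wrist_force: [-0.4, -5.2, 0.6]
grip_width: 0.201
gripper_force: 2.5
```

step_arm --plan '[0.2,0.002,0,0,0,0,0,0.2,0.004,0,0,0,0,0,0.2,0.006,0,0,0,0,0]'

```text
clock: 5.42
eef_pos: [0.6316, -0.1085, 0.0779]
tool_rot: [-3.142, 0.0, 1.5]
wrist_force: [0.3, -4.1, 1.0]
grip_width: 0.198
gripper_force: 2.4
```

step_arm --plan '[0.2,0.002,0,0,0,0,0,0.2,0.004,0,0,0,0,0,0.2,0.006,0,0,0,0,0]'

```text
clock: 5.8
eef_pos: [0.6321, -0.1021, 0.078]
tool_rot: [-3.142, -0.0, 1.5]
wrist_force: [0.3, -5.8, 0.2]
grip_width: 0.2
gripper_force: 2.3
```

step_arm --plan '[0.2,0.002,0,0,0,0,0,0.2,0.004,0,0,0,0,0,0.2,0.006,0,0,0,0,0,0.2,0.008,0,0,0,0,0]'

```text
clock: 6.3
eef_pos: [0.6327, -0.0941, 0.0779]
tool_rot: [-3.142, -0.0, 1.5]
wrist_force: [-0.7, -4.2, -0.1]
grip_width: 0.199
gripper_force: 2.2
```

step_arm --plan '[0.2,0.002,0,0,0,0,0,0.2,0.004,0,0,0,0,0,0.2,0.006,0,0,0,0,0]'

```text
clock: 6.68
eef_pos: [0.6331, -0.0881, 0.0779]
tool_rot: [-3.141, -0.0, 1.5]
wrist_force: [0.6, -4.9, 0.2]
grip_width: 0.204
gripper_force: 2.1
```

```bash
python3 - <<'E'
from h import *
S=snap('scene','s4.png')[:,:,::-1];T=snap('top','t4.png')[:,:,::-1]
a=cv2.resize(S[165:265,220:320],None,fx=4,fy=4,interpolation=3)
b=cv2.resize(T[170:270,205:305],None,fx=4,fy=4,interpolation=3)
cv2.imwrite('pics/crop4.png',np.hstack([a,b]))
for i in range(3):
    s=readout.sense();print(s['eef_pos'],s['wrist_force'])
E
```

```text
[ 0.63310682 -0.08769441  0.07790805] [-0.31323235 -3.12260107  0.05868782]
[ 0.63310682 -0.08769441  0.07790805] [-0.31323235 -3.12260107  0.05868782]
[ 0.63310682 -0.08769441  0.07790805] [-0.31323235 -3.12260107  0.05868782]
```

View pics/crop4.png

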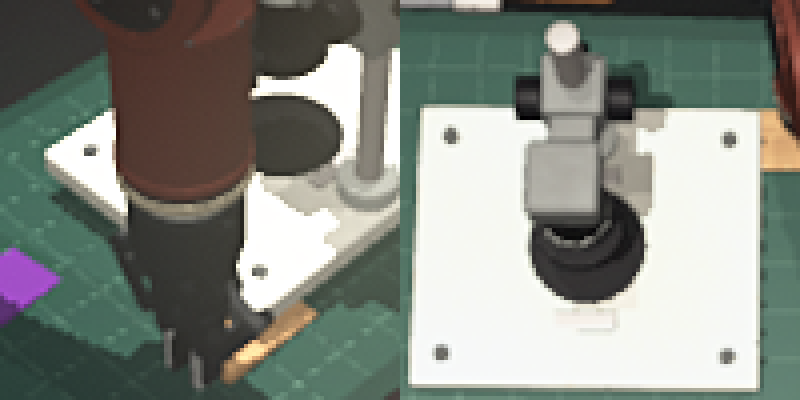

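The wedge is sliding in under the foot, at about scene (287,250). The base has not shifted: its far right screw is still at top (287,205). I continue in small steps and watch the force.

step_arm --plan '[0.2,0.0015,0,0,0,0,0,0.2,0.003,0,0,0,0,0,0.2,0.004,0,0,0,0,0]'

```text
clock: 7.15
eef_pos: [0.6334, -0.0842, 0.0779]
tool_rot: [-3.142, -0.0, 1.5]
wrist_force: [0.2, -4.2, -0.0]
grip_width: 0.202
gripper_force: 2.1
```

step_arm --plan '[0.2,0.001,0,0,0,0,0,0.2,0.002,0,0,0,0,0]'

```text
clock: 7.4
eef_pos: [0.6335, -0.0822, 0.0779]
tool_rot: [-3.142, -0.0, 1.5]
wrist_force: [0.2, -4.6, -0.0]
grip_width: 0.201
gripper_force: 2.2
```

step_arm --plan '[0.2,0.001,0,0,0,0,0,0.2,0.002,0,0,0,0,0]'

```text
clock: 7.65
eef_pos: [0.6336, -0.0808, 0.0779]
tool_rot: [-3.142, 0.001, 1.5]
wrist_force: [-0.2, -7.1, -0.2]
grip_width: 0.2
gripper_force: 3.1
```

step_arm --plan '[0.2,0.0005,0,0,0,0,0,0.2,0.001,0,0,0,0,0,0.2,0.001,0,0,0,0,0]'

```text
clock: 8.02
eef_pos: [0.6336, -0.0802, 0.0779]
tool_rot: [-3.141, 0.001, 1.5]
wrist_force: [-0.7, -6.3, -0.9]
grip_width: 0.199
gripper_force: 3.2
```

```bash
python3 - <<'E'
from h import *
S=snap('scene','s5.png')[:,:,::-1];T=snap('top','t5.png')[:,:,::-1]
s=readout.sense();print(s['eef_pos'],s['wrist_force'])
g0=cv2.imread('pics/top0.png')
def screw(I,uv):
    x,y=map(int,uv);p=255-cv2.cvtColor(I,cv2.COLOR_BGR2GRAY)[y-4:y+5,x-4:x+5].astype(float);p=np.clip(p-60,0,None)
    Y,X=np.mgrid[-4:5,-4:5];return np.array([x+(p*X).sum()/p.sum(),y+(p*Y).sum()/p.sum()])
for k,uv,z0 in(('FR',(287,205),.036),('FL',(218,204),.044),('NR',(287,258),.044),('NL',(215,258),.052)):
    a,b=screw(g0,uv),screw(T,uv);print(k,a.round(2),b.round(2),onz('top',[a],z0).round(4),onz('top',[b],.044).round(4))
E
```

```text
[ 0.63366067 -0.08015476  0.07793445] [-0.50777311 -5.9082379   0.43977984]
FR [287.12 204.3 ] [286.9 204.4] [[ 0.6319 -0.0174  0.036 ]] [[ 0.6299 -0.0165  0.044 ]]
FL [217.75 203.04] [217.14 203.69] [[0.6515 0.2091 0.044 ]] [[0.6495 0.2112 0.044 ]]
NR [286.8  258.28] [286.23 258.77] [[ 0.4541 -0.0025  0.044 ]] [[ 0.4527 -0.0006  0.044 ]]
NL [215.02 257.03] [214.92 257.99] [[0.4744 0.2248 0.052 ]] [[0.4723 0.2264 0.044 ]]
```

All four screws moved by about (-2, +2) mm, which is what the 0.057 rad lean coming out should give. The base is about level, and the force has begun to rise. I seat the wedge a bit more.

step_arm --plan '[0.2,0.0005,0,0,0,0,0,0.2,0.001,0,0,0,0,0,0.2,0.001,0,0,0,0,0]'

```text
clock: 8.5
eef_pos: [0.6337, -0.0795, 0.0779]
tool_rot: [-3.142, 0.001, 1.499]
wrist_force: [-0.6, -8.4, 0.7]
grip_width: 0.201
gripper_force: 3.6
```

step_arm --plan '[0.2,0.0005,0,0,0,0,0,0.2,0.001,0,0,0,0,0,0.2,0.001,0,0,0,0,0]'

```text
clock: 8.88
eef_pos: [0.6338, -0.0789, 0.0779]
tool_rot: [-3.142, 0.002, 1.499]
wrist_force: [-0.3, -7.3, 0.1]
grip_width: 0.204
gripper_force: 4.2
```

step_arm --plan '[0.2,0.0005,0,0,0,0,0,0.2,0.001,0,0,0,0,0,0.2,0.0015,0,0,0,0,0,0.2,0.0015,0,0,0,0,0]'

```text
clock: 9.38
eef_pos: [0.6339, -0.0779, 0.0779]
tool_rot: [-3.142, 0.002, 1.499]
wrist_force: [0.1, -9.0, -0.3]
grip_width: 0.203
gripper_force: 4.8
```

```bash
python3 - <<'E'
from h import *
T=snap('top','t6.png')[:,:,::-1]
s=readout.sense();print(s['eef_pos'],s['wrist_force'])
def screw(I,uv):
    x,y=map(int,uv);p=255-cv2.cvtColor(I,cv2.COLOR_BGR2GRAY)[y-4:y+5,x-4:x+5].astype(float);p=np.clip(p-60,0,None)
    Y,X=np.mgrid[-4:5,-4:5];return np.array([x+(p*X).sum()/p.sum(),y+(p*Y).sum()/p.sum()])
for k,uv in(('FR',(287,205)),('FL',(218,204)),('NR',(287,258)),('NL',(215,258))):
    b=screw(T,uv);print(k,b.round(2),onz('top',[b],.044).round(4))
E
```

```text
[ 0.63382737 -0.07795662  0.07794373] [-0.41771506 -9.96372038 -0.38052405]
FR [286.84 204.37] [[ 0.63   -0.0163  0.044 ]]
FL [217.14 203.69] [[0.6495 0.2112 0.044 ]]
NR [286.23 258.79] [[ 0.4526 -0.0006  0.044 ]]
NL [214.93 257.99] [[0.4723 0.2264 0.044 ]]
```

step_arm --plan '[0.2,0.0005,0,0,0,0,0,0.2,0.001,0,0,0,0,0,0.2,0.0012,0,0,0,0,0,0.2,0.0012,0,0,0,0,0]'

```text
clock: 9.93
eef_pos: [0.6339, -0.0773, 0.078]
tool_rot: [3.142, 0.003, 1.498]
wrist_force: [-0.6, -10.7, 0.3]
grip_width: 0.202
gripper_force: 5.6
```

The push force is now over 10 N and the base has not moved. I back off, lift, and go round the near side to the near left screw at (0.472, 0.226).

step_arm --plan '[0.2,-0.008,0,0,0,0,0,0.2,-0.02,0,0,0,0,0,0.2,-0.03,0,0,0,0,0,0.2,-0.03,0,-0.03,0,0,0,0,-0.03,0,-0.08,0,0,0,0,-0.03,0,-0.12,0,0,0,0,-0.03,0,-0.12,0,0,0]'

```text
clock: 10.8
eef_pos: [0.6337, -0.1048, 0.202]
tool_rot: [3.135, 0.0, 1.5]
wrist_force: [0.2, -0.7, -0.9]
grip_width: 0.004
gripper_force: 0.0
```

step_arm --plan '[0,0,-0.05,0,0,0,0,0,0,-0.1,0,0,0,0,0,0,-0.15,0,0,0,0,0,0,-0.202,0,0,0,0,0,0.047,-0.206,0,0,0,0,0,0.101,-0.21,0,0,0,0,0,0.155,-0.214,0,0,0,0,0,0.209,-0.2175,0,0,0,0,0,0.263,-0.2215,0,0,0,0,0,0.3177,-0.2253,0,0,0,0]'

```text
clock: 12.05
eef_pos: [0.4292, 0.2295, 0.1974]
tool_rot: [-3.141, 0.0, 1.5]
wrist_force: [1.2, 0.3, 0.9]
grip_width: -0.002
gripper_force: 0.0
```

step_arm --plan '[0,-0.004,0.025,0.02,0,0,0,0,-0.006,0.043,0.05,0,0,0,0,-0.006,0.043,0.067,0,0,0,0,-0.006,0.043,0.067,0,0,0]'

```text
clock: 12.55
eef_pos: [0.4705, 0.219, 0.1295]
tool_rot: [-3.138, 0.001, 1.501]
wrist_force: [0.1, -0.3, -0.6]
grip_width: 0.002
gripper_force: 0.0
```

```bash
python3 - <<'E'
from h import *
S=snap('scene','s7.png')[:,:,::-1];T=snap('top','t7.png')[:,:,::-1]
a=cv2.resize(S[150:270,220:340],None,fx=3.33,fy=3.33,interpolation=3)
b=cv2.resize(T[170:290,200:320],None,fx=3.33,fy=3.33,interpolation=3)
cv2.imwrite('pics/crop7.png',np.hstack([a,b]))
s=readout.sense();print(s['eef_pos'],s['wrist_force'])
E
```

```text
[0.47157693 0.21961839 0.13147641] [-0.17981913 -0.11885985 -0.95216918]
```

View pics/crop7.png

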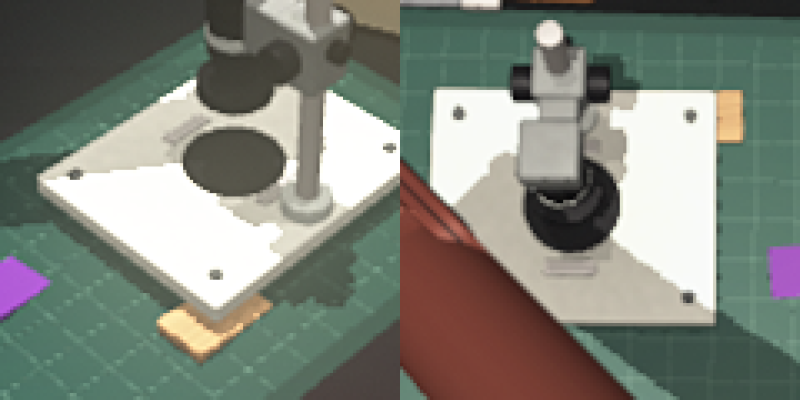

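The wedge stays seated under the far right corner, at scene (284,248) and top (419→~302,205), and the base looks level. Now I press on the near left corner.

step_arm --plan '[0,0.006,0,0.005,0,0,0,0,0.006,0,0.01,0,0,0,0,0.006,0,0.012,0,0,0,0,0.006,0,0.0135,0,0,0]'

```text
clock: 13.15
eef_pos: [0.4725, 0.2252, 0.1174]
tool_rot: [-3.142, 0.0, 1.5]
wrist_force: [0.5, -0.5, 0.9]
grip_width: 0.002
gripper_force: 0.0
```

step_arm --plan '[0,0,0,0.0007,0,0,0,0,0,0,0.0014,0,0,0]'

```text
clock: 13.4
eef_pos: [0.4726, 0.2252, 0.1163]
tool_rot: [3.142, 0.0, 1.5]
wrist_force: [-3.8, -1.9, 8.4]
grip_width: -0.002
gripper_force: 4.3
```

step_arm --plan '[0,0,0,0.0002,0,0,0,0,0,0,0.0002,0,0,0,0,0,0,0.0002,0,0,0,0,0,0,0.0002,0,0,0,0,0,0,0.0002,0,0,0,0,0,0,0.0002,0,0,0]'

```text
clock: 14.15
eef_pos: [0.4726, 0.2252, 0.1163]
tool_rot: [3.141, 0.0, 1.5]
wrist_force: [-2.3, -2.3, 6.2]
grip_width: 0.001
gripper_force: 3.1
```

step_arm --plan '[0,0,0,0.0006,0,0,0,0,0,0,0.0006,0,0,0,0,0,0,0.0006,0,0,0,0,0,0,0.0006,0,0,0]'

```text
clock: 14.65
eef_pos: [0.4726, 0.2253, 0.1162]
tool_rot: [3.141, 0.0, 1.5]
wrist_force: [-4.2, -2.4, 12.6]
grip_width: -0.007
gripper_force: 6.3
```

It stands firm: 12.6 N with only 0.1 mm of give. I lift off straight up and check.

step_arm --plan '[0,0,0,-0.004,0,0,0,0,0,0,-0.02,0,0,0,0,0,-0.02,-0.05,0,0,0,0,0,-0.03,-0.09,0,0,0,0,0,-0.03,-0.12,0,0,0,0,0,-0.03,-0.12,0,0,0]'

```text
clock: 15.4
eef_pos: [0.4436, 0.2282, 0.2385]
tool_rot: [3.137, -0.002, 1.5]
wrist_force: [-0.6, 0.3, -0.5]
grip_width: -0.001
gripper_force: 0.0
```

```bash
python3 - <<'E'
from h import *
S=snap('scene','s8.png')[:,:,::-1];T=snap('top','t8.png')[:,:,::-1]
s=readout.sense();print(s['clock'],s['eef_pos'],s['wrist_force'])
def screw(I,uv):
    x,y=map(int,uv);p=255-cv2.cvtColor(I,cv2.COLOR_BGR2GRAY)[y-4:y+5,x-4:x+5].astype(float);p=np.clip(p-60,0,None)
    Y,X=np.mgrid[-4:5,-4:5];return np.array([x+(p*X).sum()/p.sum(),y+(p*Y).sum()/p.sum()])
for k,uv in(('FR',(287,205)),('FL',(217,204)),('NR',(286,259))):
    print(k,onz('top',[screw(T,uv)],.044).round(4))
cv2.imwrite('pics/crop8.png',cv2.resize(S[150:290,200:360],None,fx=4,fy=4,interpolation=3))
E
```

```text
15.5 [0.44261495 0.22728278 0.23569262] [ 0.08548226 -0.39406414  0.26369602]
FR [[ 0.63   -0.0163  0.044 ]]
FL [[0.6494 0.2112 0.044 ]]
NR [[ 0.4526 -0.0005  0.044 ]]
```

View pics/crop8.png

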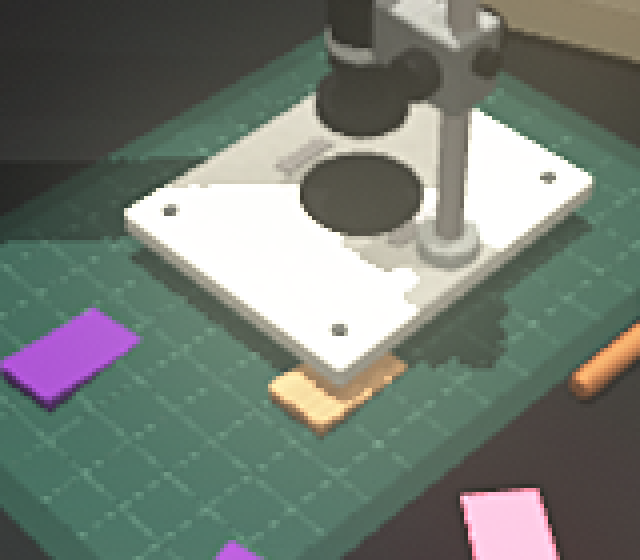

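The wedge sits under the far right foot at scene (284,248). The base is level and in place, and the robot is clear.

```bash
python3 -c "
from plant import job
print(job.sign_off())"
```

```text
the job is handed in; nothing more can be done
None
```

The wedge is pushed in under the bare foot and the base reads level; it held 12.6 N on the near left corner with about 0.1 mm of give, the microscope stayed in place, and the job was handed in at 15.5 s.

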